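# Test the polishing bench's emergency stop

## Task

Test the emergency stop of the polishing bench: with the fingertips press the red mushroom head straight in until it latches, take the finger off so that it stays down by itself, then push one of its wings round clockwise (as the white arrows show) until the latch lets go and the head springs fully up again, and move clear. Do not take hold of the head: touch it only on top and on one side at a time. Leave the green start button, the wax pieces and the jar alone.

Things in the scene. Friction and masses are not known exactly. Their poses are not given: they have to be found in the camera images.
- stop (a joint): how far the red head is pushed down, m: 0 fully up (sprung), 0.010 firm bottom stop. The spring pushes up with 2.4 N at the top, 5.2 N at the bottom; the catch adds about 1 N on the way, so press slowly on to the bottom stop (force stop 10 N or more). The catch snaps in beyond 0.0085; let go, the head stays at about 0.008. Not pressed that far, it springs back: press again.
- twist (a joint): how far the head is turned clockwise seen from above, rad: 0 at rest, end stop 1.0. A light spring (0.02 Nm at 0, 0.045 Nm at 1.0) turns it back. Latched down, it comes free at about 0.45 and springs up by itself; let go, it turns back to 0.
- head: red mushroom stop head: dome 46 mm across with a bar across it, 84 mm long, 14 mm wide, its ends forming two wings. Origin on the turning axis level with the wings' underside; z up, x along the wings. Rim and wings: z 0 to 14 mm; crown: 20 mm across, nearly flat, z = 22 mm. Wing underside is 20 mm above the box top when up, 12 mm when latched. Below it only a black collar 28 mm across, 12 mm high.
- stop_top (a point): centre of the crown of the stop head, where to press; 107 mm above the bench when up
- wing_near (a point): centre of the wing on the head's -x side (towards the robot, at rest), 35 mm from the axis, at half its height. Clockwise moves it towards the head's +y.
- wing_far (a point): centre of the wing on the head's +x side, 35 mm from the axis, at half its height. Clockwise moves it towards the head's -y.
- side_left: the +y half of the stop head's rim and wings (part of the head, same origin and axes): its outward faces look to the head's +y
- side_right: the -y half of the stop head's rim and wings (part of the head, same origin and axes)
- station: yellow control box screwed to the bench, 120 mm (x) by 210 mm (y), 65 mm high, origin at the centre of its underside, z up. The stop's axis stands at y = +45 mm, the green start button at y = -65 mm; a flat amber lamp at (30, -25) mm, 4 mm high. At rest the stop head's axes are parallel to the box's.
- start (a joint): green start button, 26 mm across in a black ring 42 mm across, top 18 to 22 mm above the box: m pushed in, 0 at rest to 0.005. To be left alone.
- wax_tube: loose purple wax ring tube standing upright, 28 mm across, 55 mm high, origin at the centre of its foot. To be left alone.
- wax_block: loose orange wax block, 50 x 30 x 22 mm with a 14 mm stub on top, origin at the centre of its underside. To be left alone.
- jar: loose small amber jar with a white lid, 48 mm across, 60 mm high, origin at the centre of its foot. To be left alone.

How it is judged:
By the outcome, as a careful person would: the job done as asked, in the order asked, and still so for the second after the job is handed in, with the robot touching nothing.
It also fails if it takes over 45 s, if anything falls off the work surface, if the arm or the gripper's body presses on something with over 40 N, if the wrist force passes 120 N, or if a joint passes its speed limit or range.

## Robot

A 6-joint arm with a two-finger parallel gripper is mounted at the origin on the work surface. World frame = base frame: x ahead of the robot, y to its left, z up, the work surface at z = 0. Lengths are in m, angles in rad, forces in N, time in s.
With the tool pointing down it reaches from about 0.25 to 0.8 m from the base axis. Payload 3.9 kg.
Tool frame: the origin (TCP) lies midway between the tips of the shut fingers; the grasp point (between the pads) lies env.grip_point_offset behind it (env.grip_point_offset is the distance from the TCP to the grasp point, in m); z points along the fingers, y is the line along which they close (so a half turn about z gives the same grasp; the last joint's range is limited). The gripper opens to 85 mm and grips with 20 to 120 N. Pads are 22 mm wide; open, the fingers measure 114 mm over their backs; the gripper's body (76 mm by 85 mm) begins 54 mm behind the grasp point. The pads swing forward as they close: fully open they stand 13 mm farther back than shut.
Start: joints at [1.33, 0.26, -0.138, 1.173, 0, 1.571], TCP at [0.125, 0.51, 0.231] pointing down, gripper open.
Joint ranges: [-2.78, 2.78], [-0.83, 1.72], [-1.28, 1.37], [-1.9, 2.12], [-1.57, 1.48], [-3.14, 3.14]. Speed limits (rad/s): [2.57, 2.57, 3.14, 3.14, 3.14, 3.14].

## Interface

Orientations are given as [roll, pitch, yaw] about the fixed x, y, z axes, in that order (R = Rz(yaw) Ry(pitch) Rx(roll)).
In Python, from station import env, kinematics, sensors, viewer, order gives the robot as it stands. Calls block until the motion is done:
- env.move_to(position, orientation): joint-space move of the TCP to a pose.
- env.servo_line(position, feed=0.15, ori=None, force_limit=None): straight line of the TCP; ori=None keeps the orientation; feed is the mean speed in m/s. With force_limit (N) it stops when the force on the tool has changed by that much, and returns True; else False.
- env.movej(angles): joint-space move.
- env.let_go() and env.gripper_close(effort=None): open the fingers fully, or close them until they stop; effort is the grip in N (None keeps the last).
- env.dwell(seconds).
- kinematics.solve_ik(position, orientation): joint angles nearest the present ones, or None.
- sensors.observe(): the state.
- viewer.capture(name): name is "scene" or "top"; returns the picture (400x640x3 uint8, red, green, blue); there is no depth.
- viewer.calibration(name): a dict with "fov_y" (degrees; the focal length in pixels is half the picture's height over the tangent of half this angle, whatever the lens; pixels are square), "cx", "cy" (the principal point, pixels), "view" (4x4, takes a point from world to camera coordinates). Camera axes: x right, y down, z forward; pixel columns grow to the right and rows downward; lengths in m; the calibration is good to about 2 mm. A picture is of the moment at which its call begins. calibration takes no time and is no camera call.
A pose or a line that the arm cannot do raises env.MotionError and nothing moves.
- order.sign_off(): hands the job in; it is judged then, once.
Trained networks look in the newest picture that a camera, given by its name, has taken for a name from the list of things; names that differ only in an ending like _2 or _b are one class to them, and where a whole thing is asked for, a point or a joint stands for the part that bears it (a point fixed in the world has none). Each returns a list of dicts, best first, with "confidence" (0 to 1); they miss things now and then, are a little off and sometimes report something else, mostly with a low value. They report only what shows in the picture. A call takes as long as a camera call.
- viewer.spot_in(camera, query): "pixel" ([column, row] in pixels, amid what is visible of it).
- viewer.silhouettes(camera, query): "region" (400x640 bool, what is visible of it) and "pixel" ([column, row] in pixels, amid what is visible of it).
- viewer.pinpoint(camera, query): "pixel" ([column, row] in pixels: a listed point, or the origin of a listed thing).
The state is a dict: "t": time; "joint_pos": joint angles; "qd": joint speeds; "joint_torque": joint torques, N m; "tcp_pos": TCP position; "eef_rot": TCP orientation; "force": force on the tool from outside, world axes, zero at the start; "ft_torque": the same for the moment, N m; "width": opening from 0.0 (shut) to 1.0 (fully open); "grip_force": force on a finger pad.
Only numpy, scipy, OpenCV 4.12 (cv2) and the standard library are available. Lean on these libraries where they do the work, as an engineer would, in place of code of your own. Each camera call takes 0.05 s, during which the arm holds its last target. There are 200 camera calls.

## Working session

There is one attempt and no reset: what is moved stays moved. The work goes in short steps, each a Python script; the robot and the scene stay as the last script left them, time stands still between calls to the robot, and variables do not carry over. Pictures are saved under pics/ and viewed, at most 10 in all, crops included, and the job is handed in when it is done.

```bash
mkdir -p pics; cat > h.py <<'E'
import numpy as np, cv2
from station import env, kinematics, sensors, viewer, order
def ray(cam,px):
    c=viewer.calibration(cam); f=200/np.tan(np.radians(c["fov_y"])/2)
    V=np.array(c["view"]); R=V[:3,:3]; o=-R.T@V[:3,3]
    d=R.T@np.array([(px[0]-c["cx"])/f,(px[1]-c["cy"])/f,1]); return o,d
def atz(cam,px,z):
    o,d=ray(cam,px); return o+d*(z-o[2])/d[2]
def tri(a,b):
    (o1,d1),(o2,d2)=ray("scene",a),ray("top",b)
    s=np.linalg.lstsq(np.c_[d1,-d2],o2-o1,rcond=None)[0]
    p,q=o1+s[0]*d1,o2+s[1]*d2; return (p+q)/2,np.linalg.norm(p-q)
E
python3 - <<'E'
from h import *
np.set_printoptions(precision=4,suppress=True)
ims=[viewer.capture(n) for n in("scene","top")]
for n,i in zip(("scene","top"),ims): cv2.imwrite(f"pics/{n}0.png",i[:,:,::-1])
for q,z in(("stop_top",.107),("wing_near",.092),("wing_far",.092),("station",0),("start",.085),("wax_tube",0),("wax_block",0),("jar",0)):
    r={}
    for c in("scene","top"):
        l=viewer.pinpoint(c,q)
        if l: r[c]=l[0]["pixel"]; print(q,c,np.array(r[c]),round(l[0]["confidence"],2),atz(c,r[c],z))
    if len(r)==2: print("   tri",*tri(r["scene"],r["top"]))
s=sensors.observe();print(s["t"],s["tcp_pos"],s["eef_rot"],env.grip_point_offset)
E
```

```text
stop_top scene [329.8 195.2] 0.93 [0.5654 0.0204 0.107 ]
stop_top top [315.8 222. ] 0.75 [0.5658 0.0158 0.107 ]
   tri [0.5652 0.018  0.1066] 0.004494743484765947
wing_near scene [339.8 192.5] 0.85 [0.5301 0.0278 0.092 ]
wing_near top [310.9 242.8] 0.93 [0.5299 0.0322 0.092 ]
   tri [0.5304 0.0301 0.0926] 0.004235761773491679
wing_far scene [319.1 214. ] 0.61 [0.6059 0.0157 0.092 ]
wing_far top [317.4 206.9] 0.91 [0.598  0.0067 0.092 ]
   tri [0.5985 0.0095 0.0855] 0.006543049019201262
station scene [309.3 233.9] 0.9 [ 0.5602 -0.0206  0.    ]
station top [334.2 235.1] 0.57 [ 0.5493 -0.0223  0.    ]
   tri [ 0.5507 -0.0236 -0.0084] 0.0014302956811830308Traceback (most recent call last):
  File "<stdin>", line 8, in <module>
ValueError: it knows: head, jar, side_left, side_right, station, stop_top, wax_block, wax_tube, wing_far, wing_near
```

View pics/scene0.png

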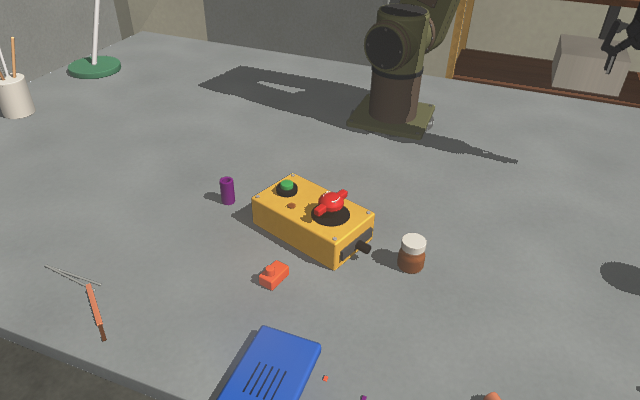

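View pics/top0.png

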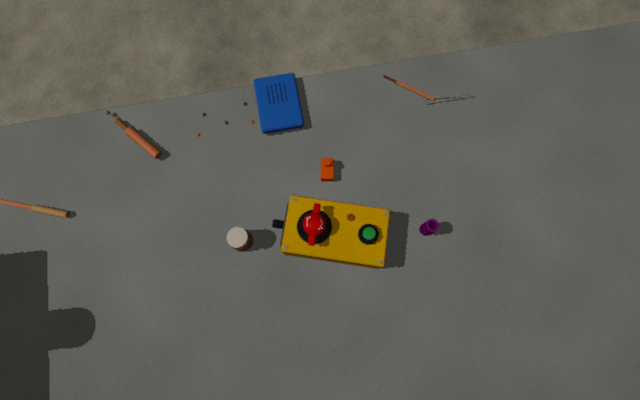

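```bash
python3 - <<'E'
from h import *
np.set_printoptions(precision=4,suppress=True)
ims=[viewer.capture(n) for n in("scene","top")]
for q,z in(("wax_tube",0),("wax_block",0),("jar",0),("head",.085)):
    for c in("scene","top"):
        l=viewer.pinpoint(c,q)
        if l: r=l[0]["pixel"]; print(q,c,np.array(r),round(l[0]["confidence"],2),atz(c,r,z))
# yellow/red geometry in top
hsv=cv2.cvtColor(ims[1],cv2.COLOR_RGB2HSV)
m=(((hsv[...,0]<6)|(hsv[...,0]>174))&(hsv[...,1]>150)&(hsv[...,2]>80)).astype(np.uint8)
n,l,st,ce=cv2.connectedComponentsWithStats(m)
for i in range(1,n):
    if st[i,4]>60:
        p=np.argwhere(l==i)[:,::-1]; w=np.array([atz("top",x,.099)[:2] for x in p]); e,v=np.linalg.eigh(np.cov(w.T))
        print("red",st[i],w.mean(0),np.degrees(np.arctan2(v[1,1],v[0,1])),cv2.minAreaRect((w*1000).astype(np.float32)))
s=sensors.observe();print(s["t"],s["tcp_pos"],s["eef_rot"],env.grip_point_offset)
E
```

```text
wax_tube scene [232.8 201.7] 0.55 [ 0.5231 -0.2096  0.    ]
wax_tube top [429.  228.8] 0.65 [ 0.525  -0.2315  0.    ]
wax_block scene [275. 280.] 0.77 [ 0.6988 -0.0291  0.    ]
wax_block top [325.5 171.3] 0.55 [ 0.698  -0.0311  0.    ]
jar scene [409.2 268.1] 0.93 [0.5812 0.1821 0.    ]
jar top [242. 243.] 0.66 [0.5689 0.1799 0.    ]
head scene [330. 202.] 0.95 [0.5561 0.0181 0.085 ]
head top [313.  221.5] 0.65 [0.5719 0.0204 0.085 ]
red [302 204  23  41 471] [0.5644 0.0217] 160.1888426279522 ((564.3851318359375, 21.653581619262695), (75.75071716308594, 42.51737976074219), 3.8091061115264893)
1.0 [0.1252 0.5098 0.2313] [-3.1416  0.      2.9008] 0.0187
```

The scene view shows the box at about (313,220) with the red head at (330,203). The top view has the head at (314,225) and the wings running from (317,207) to (311,243). Both agree with head ≈ (0.565, 0.0185), and I get a yaw of about -17°. Next I check the box yaw, then press.

```bash
python3 - <<'E'
from h import *
np.set_printoptions(precision=4,suppress=True)
hsv=cv2.cvtColor(cv2.imread("pics/top0.png"),cv2.COLOR_BGR2HSV)
m=((abs(hsv[...,0].astype(int)-24)<6)&(hsv[...,1]>180)&(hsv[...,2]>130)).astype(np.uint8)
p=cv2.findNonZero(cv2.morphologyEx(m,cv2.MORPH_OPEN,np.ones((3,3))))[:,0]
w=np.array([atz("top",x,.065)[:2] for x in p])
r=cv2.minAreaRect((w*1000).astype(np.float32)); print("box",r)
env.gripper_close(40)
hy=-.30
env.move_to([.565,.0185,.135],[np.pi,0,hy+np.pi]); s=sensors.observe(); print(s["t"],s["tcp_pos"],s["joint_pos"],s["force"])
print(env.servo_line([.565,.0185,.092],feed=.02,force_limit=13)); s=sensors.observe(); print(s["t"],s["tcp_pos"],s["force"],s["ft_torque"])
for n in("scene",): cv2.imwrite(f"pics/{n}1.png",cv2.resize(viewer.capture(n)[130:290,220:440,::-1],None,fx=3,fy=3))
E
```

```text
Traceback (most recent call last):
  File "h.py", line 8, in atz
    o,d=ray(cam,px); return o+d*(z-o[2])/d[2]
        ~~~^^^^^^^^
  File "h.py", line 4, in ray
    c=viewer.calibration(cam); f=200/np.tan(np.radians(c["fov_y"])/2)
ValueError: time passes only in moves, steps and waits
```

```bash
sed -i 's/^def ray/import functools\n@functools.cache\ndef cal(c): return viewer.calibration(c)\ndef ray/; s/c=viewer.calibration(cam)/c=cal(cam)/' h.py; python3 - <<'E'
from h import *
np.set_printoptions(precision=4,suppress=True)
hsv=cv2.cvtColor(cv2.imread("pics/top0.png"),cv2.COLOR_BGR2HSV)
m=((abs(hsv[...,0].astype(int)-24)<6)&(hsv[...,1]>180)&(hsv[...,2]>130)).astype(np.uint8)
p=cv2.findNonZero(cv2.morphologyEx(m,cv2.MORPH_OPEN,np.ones((3,3))))[:,0]
w=np.array([atz("top",x,.065)[:2] for x in p])
r=cv2.minAreaRect((w*1000).astype(np.float32)); print("box",r)
env.gripper_close(40)
hy=-.30
env.move_to([.565,.0185,.135],[np.pi,0,hy+np.pi]); s=sensors.observe(); print(s["t"],s["tcp_pos"],s["joint_pos"],s["force"])
print(env.servo_line([.565,.0185,.092],feed=.02,force_limit=13)); s=sensors.observe(); print(s["t"],s["tcp_pos"],s["force"],s["ft_torque"])
for n in("scene",): cv2.imwrite(f"pics/{n}1.png",cv2.resize(viewer.capture(n)[130:290,220:440,::-1],None,fx=3,fy=3))
E
```

```text
box ((550.5023803710938, -21.57506561279297), (207.18687438964844, 117.3936767578125), 70.87635040283203)
4.1417 [0.565  0.0194 0.1352] [ 0.0342  0.384  -0.2154  0.9712  0.0003  0.3328] [-0.4348  0.717  -0.6663]
True
5.8583 [0.565  0.0185 0.097 ] [0.1487 0.1174 4.278 ] [-0.028   0.1304  0.011 ]
```

View pics/scene1.png

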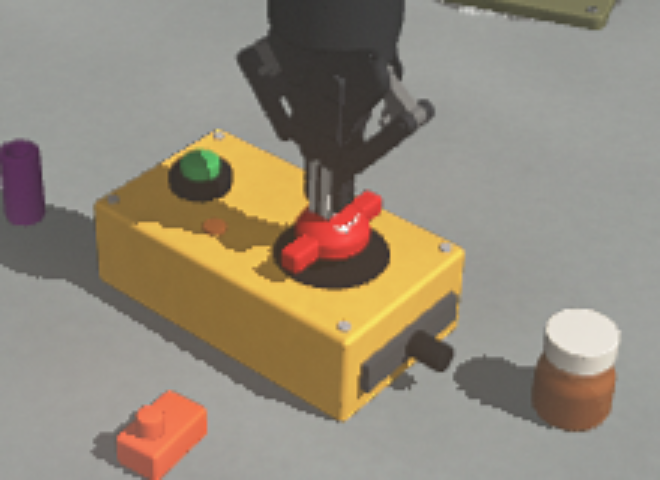

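The close-up shows the shut fingertips centred on the crown at about (335,215). The TCP is at 0.097 m, which is the bottom stop. I lift off and check that it is latched.

```bash
cat >> h.py <<'E'
C=np.array([.565,.0197]); HY=-.325
def P(x,y,z,th=0):  # head-frame point turned clockwise by th -> world pose
    a=HY-th; R=np.array([[np.cos(a),-np.sin(a)],[np.sin(a),np.cos(a)]])
    return list(C+R@[x,y])+[z],[np.pi,0,a+np.pi]
E
python3 - <<'E'
from h import *
np.set_printoptions(precision=4,suppress=True)
env.servo_line([.565,.0185,.125],feed=.06)
p,o=P(-38,-45,0); p,o=P(-.038,-.045,.125); env.servo_line(p,ori=o,feed=.1)
s=sensors.observe(); print(s["t"],s["tcp_pos"],s["force"])
for n in("scene","top"): im=viewer.capture(n); cv2.imwrite(f"pics/{n}2.png",cv2.resize(im[130:290,220:440,::-1],None,fx=3,fy=3))
a,b=[viewer.pinpoint(c,"stop_top") for c in("scene","top")]
if a:print(a[0]); 
if b:print(b[0])
if a and b: print(tri(a[0]["pixel"],b[0]["pixel"]))
E
```

```text
7.2667 [ 0.5153 -0.0108  0.1252] [ 0.4167 -0.518  -0.7121]
{'pixel': [329.2, 201.2], 'confidence': 0.63}
{'pixel': [312.4, 221.2], 'confidence': 0.46}
(array([0.5704, 0.0216, 0.0974]), np.float64(0.0003752195527880649))
```

View pics/scene2.png

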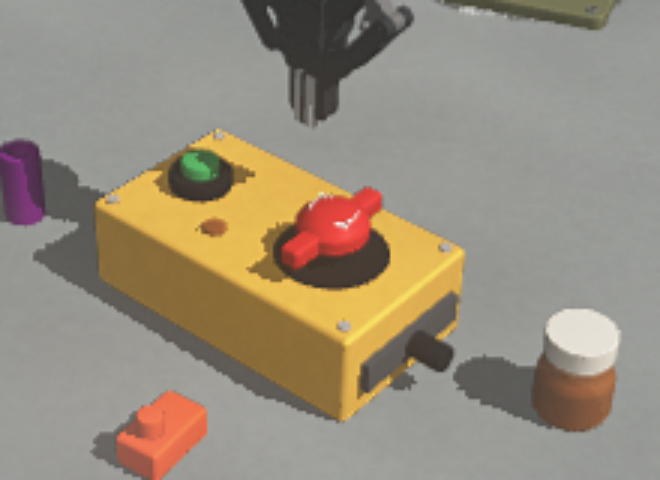

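The head is at about (333,225) and sits low (triangulated z ≈ 0.097), so it has latched. The fingers are clear. Now I lower beside the near wing and sweep clockwise.

```bash
python3 - <<'E'
from h import *
np.set_printoptions(precision=3,suppress=True)
p,o=P(-.038,-.045,.081); print(env.servo_line(p,ori=o,feed=.06,force_limit=8))
p,o=P(-.038,-.023,.081); print(env.servo_line(p,ori=o,feed=.04,force_limit=8)); print(sensors.observe()["force"])
for th in np.arange(.1,.61,.1):
    p,o=P(-.038,-.0215,.081,th); r=env.servo_line(p,ori=o,feed=.04,force_limit=10)
    s=sensors.observe(); print(round(th,2),r,s["tcp_pos"],s["force"],s["ft_torque"])
    if r: break
print(s["t"])
for n in("scene","top"): im=viewer.capture(n); cv2.imwrite(f"pics/{n}3.png",cv2.resize(im[130:290,220:440,::-1],None,fx=3,fy=3))
E
```

```text
False
False
[ 0.252 -0.493  0.16 ]
0.1 False [0.521 0.016 0.081] [-0.755 -0.296  0.473] [-0.09   0.02  -0.015]
0.2 False [0.521 0.02  0.081] [-1.169 -0.303  0.419] [-0.075  0.152  0.004]
0.3 False [0.521 0.024 0.081] [-1.281 -0.872  0.409] [-0.013  0.167  0.016]
0.4 False [0.522 0.029 0.081] [-1.063  0.061  0.707] [ 0.015  0.179 -0.03 ]
0.5 False [0.524 0.033 0.081] [-1.265 -0.685  0.601] [-0.076  0.078  0.048]
0.6 False [0.525 0.037 0.081] [-0.417 -1.282  0.97 ] [-0.068  0.07  -0.026]
10.6333
```

View pics/scene3.png

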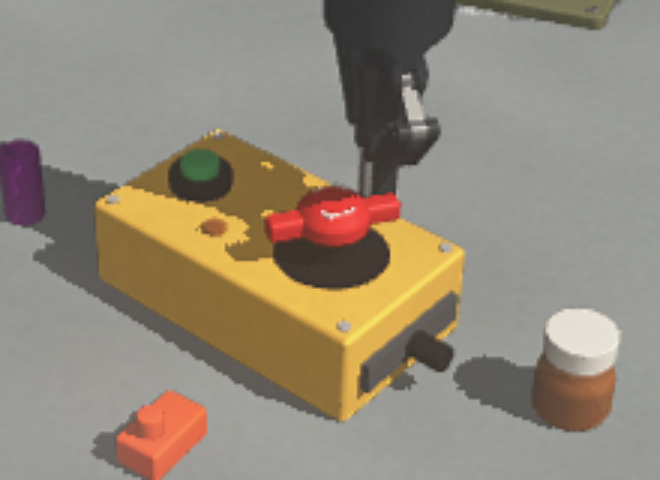

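The head at (335,215) has turned clockwise and stands visibly higher over the box, so it has sprung up. Next I back off along the arc and move clear.

```bash
python3 - <<'E'
from h import *
np.set_printoptions(precision=4,suppress=True)
for th in (.4,.2,0): p,o=P(-.038,-.0225,.081,th); env.servo_line(p,ori=o,feed=.05)
p,o=P(-.038,-.050,.081); env.servo_line(p,ori=o,feed=.06)
p,o=P(-.05,-.050,.2); env.servo_line(p,ori=o,feed=.12)
env.servo_line([.4,-.05,.25],feed=.12)
s=sensors.observe(); print(s["t"],s["force"])
for n in("scene","top"): im=viewer.capture(n); cv2.imwrite(f"pics/{n}4.png",cv2.resize(im[130:290,220:440,::-1],None,fx=3,fy=3))
for q in("stop_top","wing_near","wing_far"):
    a,b=[viewer.pinpoint(c,q) for c in("scene","top")]
    if a and b: print(q,a[0]["pixel"],b[0]["pixel"],*tri(a[0]["pixel"],b[0]["pixel"]))
E
```

```text
14.6917 [ 0.4911  0.3264 -0.504 ]
stop_top [330.5, 195.4] [315.1, 222.2] [0.5651 0.0194 0.1065] 0.004406267175616806
wing_near [342.9, 195.5] [311.7, 242.1] [0.531  0.0323 0.0873] 0.004092360293953648
wing_far [319.3, 209.9] [317.8, 209.1] [0.5931 0.0088 0.0905] 0.0045211218643072875
```

View pics/scene4.png

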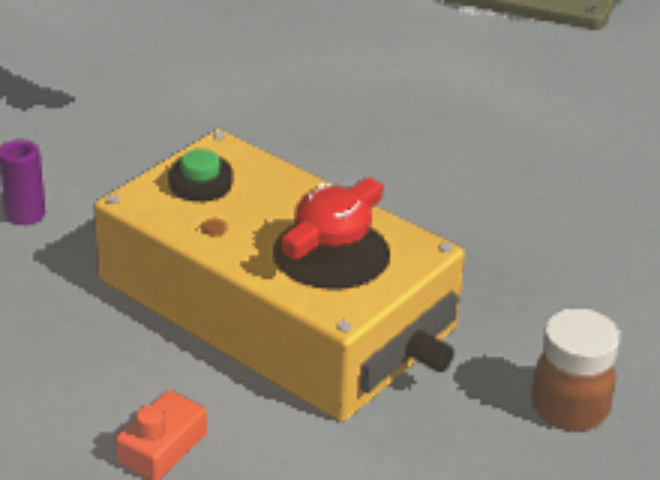

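The head at (333,215) is up again (z ≈ 0.1065) and has turned back to rest. Everything else is where it was, and the arm is clear.

```bash
python3 -c "
from h import *
print(order.sign_off())"
```

```text
the job is handed in; nothing more can be done
None
```

The emergency stop was pressed until it latched, released by pushing the near wing clockwise, and sprang fully back up; the arm is clear, nothing else was touched, and the job is handed in at about 15 s of robot time.

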